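# Shut off and bleed the shop air line

### The arm

A 7-joint arm with a two-finger parallel gripper is mounted at the origin on the work surface. World frame = base frame: x ahead of the robot, y to its left, z up, the work surface at z = 0. Lengths are in m, angles in rad, forces in N, time in s.
With the tool pointing down it reaches from about 0.425 to 0.925 m from the base axis. Payload 6.8 kg.
Tool frame: the origin (TCP) lies midway between the tips of the shut fingers; the grasp point (between the pads) lies 19 mm behind it; z points along the fingers, y is the direction in which the jaws open and shut (so a half turn about z gives the same grasp; the last joint's range is limited). The gripper opens to 85 mm and grips with 20 to 120 N. Pads are 22 mm wide; open, the fingers measure 114 mm over their backs; the gripper's body (76 mm by 85 mm) begins 54 mm behind the grasp point. The pads swing forward as they close: fully open they stand 13 mm farther back than shut.
Start: joints at [1.005, 0.477, 0.022, 1.555, -0.011, 1.109, -0.083], TCP at [0.298, -0.606, 0.231] pointing down, gripper open.
Joint ranges: [-2.96, 2.96], [-0.34, 2.1], [-1.41, 1.46], [0.24, 2.44], [-1.37, 4.51], [0.17, 1.92], [-2.96, 2.96]. Speed limits (rad/s): [2.39, 2.39, 3.14, 3.14, 3.14, 3.14, 3.14].

### API

Orientations are given as a unit quaternion [w, x, y, z].
In Python, from station import * gives the robot as it stands. The module is installed in compiled form; this text tells all that it offers.
- The arm moves only by the tool jog_arm, never from a script. Its arguments are lists of equal length, an entry for each row: "dp": the shift along the tool's x, y, z in units of 25 mm (1.0 is 25 mm), a list of three; "angular": the turn, a rotation vector about the tool's x, y, z in units of 5 degrees (1.0 is 5 degrees), a list of three; "claw": the finger opening in mm, from 0 to 85.4. A call has exactly 5 rows; each row is the pose to reach, as a shift and turn from the pose commanded when the call began, along the tool's axes at that moment; what a row does not reach only later rows make up. A row lasts 1/10 s, in which the tool goes at most 50 mm and 8.59 degrees, less where a joint would pass 70% of its speed; a pose out of reach is approached as far as the arm can. A call with a gripper value outside its range is refused whole. The fingers move at their own pace and stop on an object; "grip_force" is the grip in N (left out, the last holds). Time passes only in rows, so rows that repeat a pose let the fingers close, or fill a call up. It gives the time, the measured TCP pose, the force and the opening at its end, in the units of the state.
- get_obs(): the state, without advancing time (a new reading comes with each control period).
- read_camera(name): name is "scene" or "top" or "wrist"; returns a dict with "pixels" (420x560x3 uint8, blue, green, red), "camera_matrix" (3x3 intrinsics, pixels), "rvec" (rotation vector, rad) and "tvec" (3), from world to camera coordinates, as OpenCV has them. Camera axes: x right, y down, z forward; pixel columns grow to the right and rows downward; lengths in m; the calibration is good to about 2 mm. A picture is of the moment at which its call begins. There is no depth.
- hand_in(): hands the job in, once; it reports no verdict.
The state is a dict: "t": time; "q": joint angles; "joint_vel": joint speeds; "joint_torque": joint torques, N m; "eef_pos": TCP position; "tool_rot": TCP orientation; "contact_force": force on the tool from outside, world axes, zero at the start; "torque": the same for the moment, N m; "gripper_width": opening from 0.0 (shut) to 1.0 (fully open).
Only numpy, scipy, OpenCV 4.12 (cv2) and the standard library are available. Lean on these libraries where they do the work, as an engineer would, in place of code of your own. Each camera call takes 0.05 s, during which the arm holds its last target.

### The job

Turn off the shop air: first swing the supply valve's long flat lever clockwise (seen from above) through its quarter turn to the end stop. Then bleed the line: push the spring-return bleed lever (round rod with a ball end, coil spring under it) clockwise to its stop, keep it there for about two seconds, then ease it slowly back to its closed position over about two seconds, never letting it snap back. Do not open the bleed lever before the supply is shut, and leave the jar, organizer, pliers and level where they are.

Things in the scene. Friction and masses are not known exactly. Their poses are not given: they have to be found in the camera images.
- supply_stem (a point): Supply valve: brass ball valve lying fore and aft, copper elbow going down at its robot-side end (38 mm from the stem, top 75 mm above the bench). Fixed point on its upright stem at the lever's mid-height, 105 mm above the bench. Axes: z up, -x the way the open lever points (roughly at the robot), +y the way the shut lever points. The two valves stand 220 mm apart along y; which is where varies.
- shelf_edge (a point): Grey slatted plastic shelf above the valves: middle of its robot-side edge, at the underside, 200 mm above the bench; board 24 mm thick, 720 mm long along y, 265 mm deep along +x; axes as supply_stem. Edge lies 25 mm to the robot's side of the line through both stems: a lever turned to +y is under it and an upright gripper strikes it; lean 35-45 deg, fingers forward. Post (radius 17) at each end.
- supply_grip (a point): Point in the middle of the supply lever's black plastic sleeve, 85 mm out from the stem axis, at the lever's mid-height (105 mm above the bench). The lever is a flat level steel bar; the sleeve runs from 45 to 120 mm from the stem, 20 mm wide and 12 mm thick. The axes turn with the lever: -x points outwards along it.
- supply_lever (a joint): Supply lever angle, rad: 0 = open, lever pointing along the valve's -x (roughly at the robot); grows clockwise seen from above; 1.571 = shut, at the end stop, pointing along the valve's +y. Starts between 0 and 0.25. Stays where it is left; friction about 0.22 N m (2.6 N at the sleeve).
- bleed_stem (a point): Bleed valve: brass ball valve lying crosswise, finned brass silencer on its -y side (70 mm from the stem, top 70 mm above the bench), steel coil spring (radius 14) round the stem. Fixed point on its upright stem at the lever's mid-height, 105 mm above the bench. Axes as supply_stem: z up, -x the way the closed lever points, +y the way the open lever points.
- bleed_grip (a point): Point on the bleed lever's rod 62 mm out from the stem axis, at mid-height (105 mm above the bench). The lever is a level round steel rod, 11 mm thick, ending in a black ball of 28 mm diameter centred 90 mm from the stem. The axes turn with the lever: -x points outwards along it.
- bleed_lever (a joint): Bleed lever angle, rad: 0 = closed, pointing along the valve's -x (roughly at the robot); grows clockwise seen from above; 1.571 = open, at the end stop, along the valve's +y. A spring drives it back to 0: 0.10 N m at closed rising to 0.49 N m at the stop (8 N at 62 mm). Let go at the stop it snaps back at 4 to 5 rad/s. Rests at 0 by itself.
- jar_mid (a point): Bystander: glass jar of finishing nails with a steel cap, 68 mm across, 90 mm high, standing under the left part of the shelf; point at its centre.
- organizer_mid (a point): Bystander: round clear organizer with grey clip-on lid, 136 mm across, 44 mm high, standing in front of the right part of the shelf; point at its centre.
- pliers_mid (a point): Bystander: steel locking pliers lying on the bench in front of the valves, about 200 mm long along their x, 50 mm wide, 17 mm high; point at mid-height.
- level_mid (a point): Bystander: aluminium torpedo level, 225 x 45 x 18 mm, lying on top of the shelf board towards its right end, long along its y; point at its centre.

How it is judged:
By the outcome, as a careful person would: the job done as asked, in the order asked, and still so for the second after the job is handed in, with the robot touching nothing.
It also fails if it takes over 66 s, if anything falls off the work surface, if the arm or the gripper's body presses on something with over 40 N, if the wrist force passes 120 N, or if a joint passes its speed limit or range.

## Working session

There is one attempt and no reset: what is moved stays moved. The work goes in short steps, Python scripts to look and compute and a tool call to move; the robot and the scene stay as the last step left them, time stands still between calls to the robot, and variables do not carry over. Pictures are saved under pics/ and viewed, and the job is handed in when it is done.

Besides the shell and the picture viewer there is one more tool, called after "Call:" as a command line: name --argument value ..., lists and objects as JSON in quotes. jog_arm: Moves the arm, as the interface text tells. Its arguments: {"type":"object","properties":{"dp":{"type":"array","items":{"type":"array","items":{"type":"number"}}},"angular":{"type":"array","items":{"type":"array","items":{"type":"number"}}},"claw":{"type":"array","items":{"type":"number"}},"grip_force":{"type":"number"}},"required":["dp","angular","claw"]}

```bash
mkdir -p pics; ls; python3 - <<'E'
from station import *
import cv2
for n in ["scene","top","wrist"]:
    r=read_camera(n); cv2.imwrite(f"pics/a_{n}.png",r["pixels"])
    R=cv2.Rodrigues(r["rvec"])[0]; print(n,r["camera_matrix"].tolist(),(-R.T@r["tvec"].ravel()).round(3), R[2].round(2))
print(get_obs())
E
```

```text
pics
scene [[534.1918646934815, 0.0, 279.2268234456254], [0.0, 534.1918646934815, 208.19286811972637], [0.0, 0.0, 1.0]] [1.255 0.539 1.182] [-0.52 -0.38 -0.76]
top [[470.42571387623735, 0.0, 285.43943721204215], [0.0, 470.42571387623735, 214.07841940721102], [0.0, 0.0, 1.0]] [0.361 0.075 1.179] [ 0.21 -0.02 -0.98]
wrist [[371.0880729374368, 0.0, 279.56679427792636], [0.0, 371.0880729374368, 202.1788257215158], [0.0, 0.0, 1.0]] [ 0.363 -0.574  0.374] [-0.26 -0.13 -0.96]
{'t': 0.15, 'q': array([ 1.00490216,  0.47762964,  0.0223376 ,  1.5562238 , -0.01149967,
        1.10934577, -0.08308326]), 'joint_vel': array([ 0.00186419, -0.00380038,  0.00082449, -0.00450449, -0.00118851,
        0.00129053,  0.00040403]), 'joint_torque': array([ 3.04181624e-03, -5.96924114e+01,  1.61026262e+00, -2.81490165e+01,
        1.26312574e-02,  6.51712442e-03,  3.98457118e-06]), 'eef_pos': array([ 0.29811755, -0.60506862,  0.23053611]), 'tool_rot': array([-7.06875279e-04,  9.73912129e-01,  2.26924256e-01, -2.16490140e-04]), 'contact_force': array([-0.19129006,  0.46256868, -0.25643763]), 'torque': array([ 0.03385991,  0.01743049, -0.05058447]), 'gripper_width': 0.9978311356267054}
```

View pics/a_scene.png

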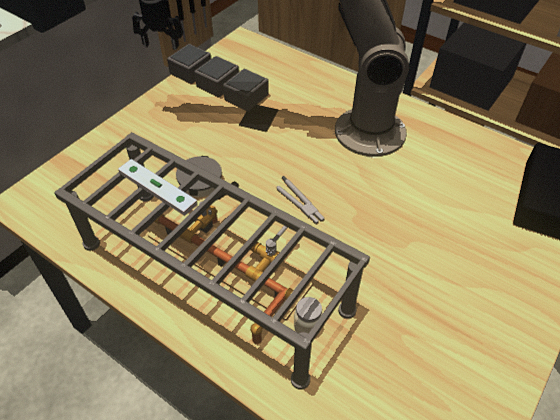

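View pics/a_top.png

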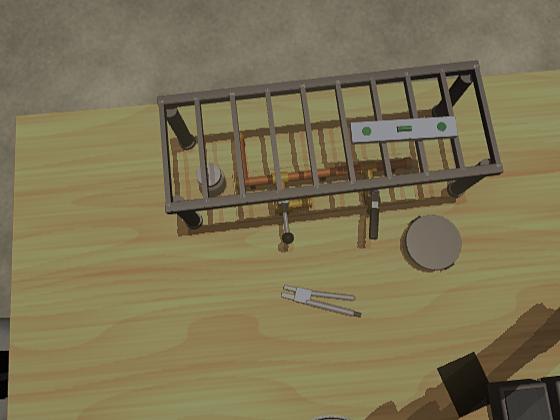

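View pics/a_wrist.png

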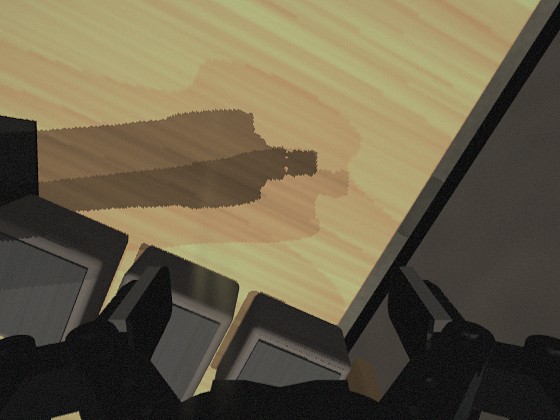

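The top view shows the bleed lever (ball at about 288,238), the supply sleeve (about 375,222), the organizer (432,243), the pliers (320,300) and the jar (210,180). I'll zoom in on the top view and measure from there.

```bash
python3 - <<'E'
import cv2
im=cv2.imread("pics/a_top.png"); c=im[150:270,240:480]; cv2.imwrite("pics/b_top.png",cv2.resize(c,None,fx=3.3,fy=3.3,interpolation=cv2.INTER_CUBIC))
im=cv2.imread("pics/a_scene.png"); c=im[180:320,140:340]; cv2.imwrite("pics/b_scene.png",cv2.resize(c,None,fx=4,fy=4,interpolation=cv2.INTER_CUBIC))
E
```

```text
(no output)
```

View pics/b_top.png

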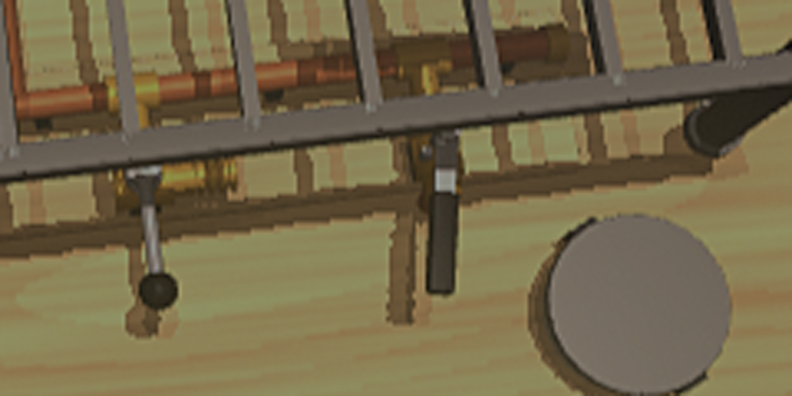

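View pics/b_scene.png

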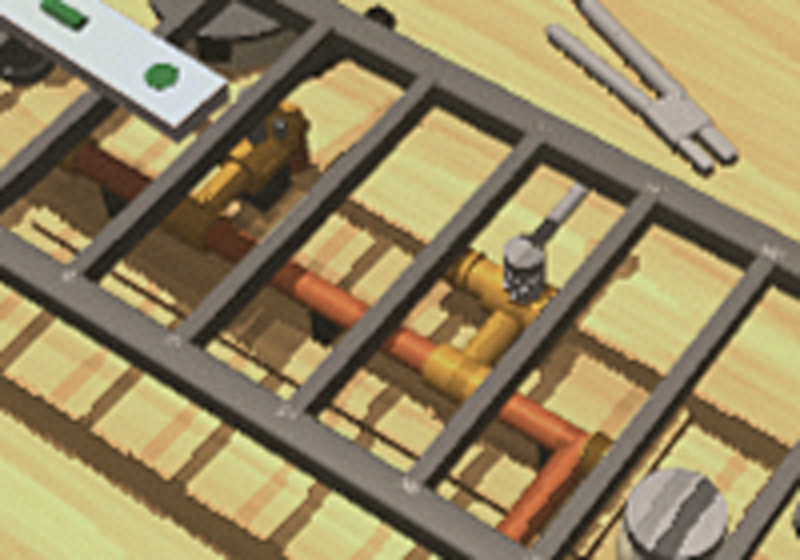

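```bash
cat > h.py <<'E'
from station import *
import numpy as np, cv2
def ray(r,px,z):
    R=cv2.Rodrigues(np.array(r["rvec"]))[0]; t=np.array(r["tvec"]).ravel()
    p=cv2.undistortPoints(np.array([[px]],float),np.array(r["camera_matrix"]),None).ravel()
    d=R.T@np.array([p[0],p[1],1]); o=-R.T@t
    return o+d*(z-o[2])/d[2]
def proj(r,P):
    return cv2.projectPoints(np.array(P,float).reshape(-1,3),np.array(r["rvec"]),np.array(r["tvec"]),np.array(r["camera_matrix"]),None)[0].reshape(-1,2)
E
python3 - <<'E'
from h import *
r=read_camera("top"); s=read_camera("scene")
z=lambda u,v:(240+u/3.3,150+v/3.3); zs=lambda u,v:(140+u/4,180+v/4)
for n,p,h in [("ball",z(158,291),.105),("rod base",z(148,205),.105),("sl end",z(440,293),.107),("sl start",z(446,193),.111),("edge",z(0,178),.2),("edge2",z(792,84),.2),("shelf fl",(167,212),.2),("shelf fr",(502,173),.2),("bl",(159,98),.224),("br",(478,62),.224),("org",(433,242),.044),("pli1",(285,291),.01),("pl2",(360,316),.01),("jar",(209,172),.09)]:
    print(n,ray(r,p,h).round(4))
for n,p,h in [("bleed stem top",zs(525,245),.115),("sup stem top",zs(280,125),.115),("jar",zs(680,498),.09)]: print(n,ray(s,p,h).round(4))
E
```

```text
ball [0.533  0.0516 0.105 ]
rod base [0.595  0.0529 0.105 ]
sl end [ 0.513  -0.1444  0.107 ]
sl start [ 0.5829 -0.1572  0.111 ]
edge [0.6009 0.1487 0.2   ]
edge2 [ 0.6163 -0.374   0.2   ]
shelf fl [0.5977 0.3048 0.2   ]
shelf fr [ 0.6173 -0.4226  0.2   ]
bl [0.8495 0.3064 0.224 ]
br [ 0.8709 -0.4058  0.224 ]
org [ 0.5007 -0.3011  0.044 ]
pli1 [0.4182 0.0689 0.01  ]
pl2 [ 0.3416 -0.107   0.01  ]
jar [0.7139 0.2258 0.09  ]
bleed stem top [0.6218 0.0571 0.115 ]
sup stem top [ 0.6376 -0.1296  0.115 ]
jar [0.701  0.2275 0.09  ]
```

```bash
cat >> h.py <<'E'
from scipy.spatial.transform import Rotation as Ro
ex=np.array([1,.028,0.]);ey=np.array([-.028,1,0.])
SB=np.array([.6235,.054,.105]); SS=np.array([.6300,-.166,.105])
def Rt(tilt,yaw=0.):
    t=np.radians(tilt); z=np.array([np.sin(t),0,-np.cos(t)]); x=np.array([-np.cos(t),0,-np.sin(t)])
    return Ro.from_euler('z',yaw)*Ro.from_matrix(np.array([x,np.cross(z,x),z]).T)
def cur():
    o=get_obs(); w,x,y,z=o["tool_rot"]; return o["eef_pos"],Ro.from_quat([x,y,z,w]),o
def rows(wps,Rs,base=None):
    p,R=base if base else cur()[:2]
    dp=[(R.inv().apply(np.array(w)-p)/.025).round(2).tolist() for w in wps]
    an=[np.degrees((R.inv()*r).as_rotvec()/5).round(2).tolist() for r in Rs]
    print('"dp":',dp); print('"ang":',an)
def goto(target,Rt_,n=5,mm=.04,deg=8.):
    """straight move split into calls, planned from the rounded chain"""
    p,R,o=cur(); d=(R.inv()*Rt_).as_rotvec(); D=target-p
    N=int(np.ceil(max(np.linalg.norm(D)/mm,np.degrees(np.linalg.norm(d))/deg,1))); print("rows",N)
    k=0
    while k<N:
        f=[min((k+i)/N,1) for i in range(1,6)]; b=(p+D*k/N,R*Ro.from_rotvec(d*k/N))
        rows([p+D*g for g in f],[R*Ro.from_rotvec(d*g) for g in f],b); k+=5
E
python3 - <<'E'
from h import *
s=read_camera("scene"); im=s["pixels"].copy()
def U(S,th,r): return S+r*(-np.cos(th)*ex+np.sin(th)*ey)
for P in [SB,SS,U(SB,0,.09),U(SS,.21,.045),U(SS,.21,.12), U(SS,0,.038)-[0,0,.03]]:
    q=proj(s,P)[0]; print(q.round(1)); cv2.circle(im,tuple(int(v) for v in q.round()),2,(0,0,255),-1)
c=im[180:320,140:340]; cv2.imwrite("pics/c_scene.png",cv2.resize(c,None,fx=4,fy=4,interpolation=cv2.INTER_NEAREST))
goto(np.array([.53,-.215,.16]),Rt(42))
E
```

```text
[269.9 243.5]
[201.8 205.7]
[289.8 220.4]
[215.  196.9]
[236.2 182.9]
[211.9 204.1]
rows 20
"dp": [[0.76, -0.5, 0.14], [1.52, -0.99, 0.28], [2.28, -1.49, 0.43], [3.04, -1.98, 0.57], [3.8, -2.48, 0.71]]
"ang": [[-0.56, -0.13, -1.45], [-1.11, -0.26, -2.89], [-1.67, -0.39, -4.34], [-2.22, -0.52, -5.79], [-2.78, -0.65, -7.24]]
"dp": [[0.92, 0.03, 0.03], [1.84, 0.07, 0.07], [2.75, 0.1, 0.1], [3.67, 0.13, 0.14], [4.59, 0.17, 0.17]]
"ang": [[-0.56, -0.13, -1.45], [-1.11, -0.26, -2.89], [-1.67, -0.39, -4.34], [-2.22, -0.52, -5.79], [-2.78, -0.65, -7.24]]
"dp": [[0.73, 0.56, 0.06], [1.45, 1.12, 0.12], [2.18, 1.68, 0.18], [2.9, 2.24, 0.24], [3.63, 2.81, 0.31]]
"ang": [[-0.56, -0.13, -1.45], [-1.11, -0.26, -2.89], [-1.67, -0.39, -4.34], [-2.22, -0.52, -5.79], [-2.78, -0.65, -7.24]]
"dp": [[0.27, 0.85, 0.21], [0.54, 1.71, 0.42], [0.81, 2.56, 0.63], [1.07, 3.41, 0.84], [1.34, 4.27, 1.05]]
"ang": [[-0.56, -0.13, -1.45], [-1.11, -0.26, -2.89], [-1.67, -0.39, -4.34], [-2.22, -0.52, -5.79], [-2.78, -0.65, -7.24]]
```

View pics/c_scene.png

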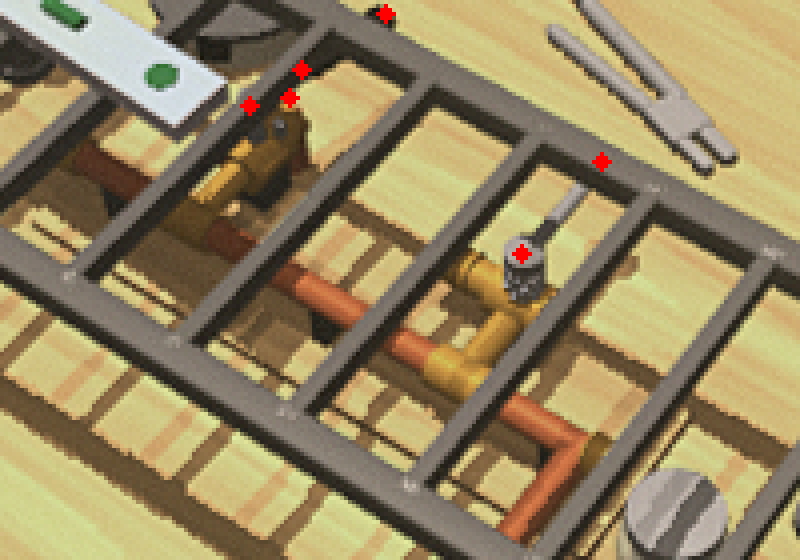

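The projected stems and the sleeve end line up with the scene picture: bleed stem at about (270,243), sleeve end at (236,183). Moving to the pre-contact pose.

Call:
jog_arm --dp '[[0.76, -0.5, 0.14], [1.52, -0.99, 0.28], [2.28, -1.49, 0.43], [3.04, -1.98, 0.57], [3.8, -2.48, 0.71]]' --angular '[[-0.56, -0.13, -1.45], [-1.11, -0.26, -2.89], [-1.67, -0.39, -4.34], [-2.22, -0.52, -5.79], [-2.78, -0.65, -7.24]]' --claw '[0, 0, 0, 0, 0]' --grip_force 40

```text
t: 0.8
eef_pos: [0.3569, -0.5068, 0.2136]
tool_rot: [0.123, 0.846, 0.518, -0.0]
contact_force: [0.1, -0.4, 0.2]
gripper_width: 0.141
```

Call:
jog_arm --dp '[[0.92, 0.03, 0.03], [1.84, 0.07, 0.07], [2.75, 0.1, 0.1], [3.67, 0.13, 0.14], [4.59, 0.17, 0.17]]' --angular '[[-0.56, -0.13, -1.45], [-1.11, -0.26, -2.89], [-1.67, -0.39, -4.34], [-2.22, -0.52, -5.79], [-2.78, -0.65, -7.24]]' --claw '[0, 0, 0, 0, 0]'

```text
t: 1.3
eef_pos: [0.4146, -0.4092, 0.196]
tool_rot: [0.231, 0.623, 0.747, -0.0]
contact_force: [0.7, -0.2, -0.0]
gripper_width: 0.002
```

Call:
jog_arm --dp '[[0.73, 0.56, 0.06], [1.45, 1.12, 0.12], [2.18, 1.68, 0.18], [2.9, 2.24, 0.24], [3.63, 2.81, 0.31]]' --angular '[[-0.56, -0.13, -1.45], [-1.11, -0.26, -2.89], [-1.67, -0.39, -4.34], [-2.22, -0.52, -5.79], [-2.78, -0.65, -7.24]]' --claw '[0, 0, 0, 0, 0]'

```text
t: 1.8
eef_pos: [0.4588, -0.3311, 0.1771]
tool_rot: [0.288, 0.411, 0.865, -0.004]
contact_force: [-0.5, -0.4, -0.1]
gripper_width: -0.0
```

```bash
python3 - <<'E'
from h import *
print(cur()[2]["q"].round(3),cur()[2]["joint_vel"].round(2))
goto(np.array([.53,-.215,.16]),Rt(42),deg=6)
E
```

```text
[ 1.287  0.261 -0.82   2.262  0.928  0.179  0.349] [ 0.55  0.24 -0.96  0.1   2.18  0.05 -1.67]
rows 9
"dp": [[0.25, 0.55, 0.09], [0.49, 1.1, 0.19], [0.74, 1.65, 0.28], [0.99, 2.2, 0.38], [1.23, 2.75, 0.47]]
"ang": [[-0.4, -0.11, -1.0], [-0.79, -0.21, -2.0], [-1.19, -0.32, -3.01], [-1.58, -0.43, -4.01], [-1.98, -0.54, -5.01]]
"dp": [[0.0, 0.58, 0.19], [0.0, 1.16, 0.38], [0.0, 1.74, 0.56], [0.01, 2.32, 0.75], [0.01, 2.32, 0.75]]
"ang": [[-0.4, -0.11, -1.0], [-0.79, -0.21, -2.0], [-1.19, -0.32, -3.01], [-1.58, -0.43, -4.01], [-1.58, -0.43, -4.01]]
```

Call:
jog_arm --dp '[[0.25, 0.55, 0.09], [0.49, 1.1, 0.19], [0.74, 1.65, 0.28], [0.99, 2.2, 0.38], [1.23, 2.75, 0.47]]' --angular '[[-0.4, -0.11, -1.0], [-0.79, -0.21, -2.0], [-1.19, -0.32, -3.01], [-1.58, -0.43, -4.01], [-1.98, -0.54, -5.01]]' --claw '[0, 0, 0, 0, 0]'

```text
t: 2.3
eef_pos: [0.4986, -0.2667, 0.1677]
tool_rot: [0.335, 0.186, 0.924, -0.002]
contact_force: [-0.8, 0.7, -0.1]
gripper_width: 0.001
```

```bash
python3 - <<'E'
from h import *
print(cur()[2]["q"].round(3),cur()[2]["joint_vel"].round(2))
print(cur()[0], cur()[1].as_matrix().round(2))
goto(np.array([.53,-.215,.16]),Rt(38),deg=6)
E
```

```text
[ 1.472  0.413 -1.13   2.307  1.76   0.185 -0.019] [ 0.11  0.3  -0.33  0.05  1.1   0.03 -0.17]
[ 0.49860624 -0.26673822  0.16774337] [[-0.71  0.35  0.62]
 [ 0.34  0.93 -0.13]
 [-0.62  0.12 -0.78]]
rows 4
"dp": [[0.0, 0.58, 0.19], [0.01, 1.16, 0.38], [0.01, 1.74, 0.56], [0.02, 2.32, 0.75], [0.02, 2.32, 0.75]]
"ang": [[-0.36, 0.09, -1.01], [-0.72, 0.18, -2.03], [-1.08, 0.28, -3.04], [-1.44, 0.37, -4.05], [-1.44, 0.37, -4.05]]
```

Call:
jog_arm --dp '[[0.0, 0.58, 0.19], [0.01, 1.16, 0.38], [0.01, 1.74, 0.56], [0.02, 2.32, 0.75], [0.02, 2.32, 0.75]]' --angular '[[-0.36, 0.09, -1.01], [-0.72, 0.18, -2.03], [-1.08, 0.28, -3.04], [-1.44, 0.37, -4.05], [-1.44, 0.37, -4.05]]' --claw '[0, 0, 0, 0, 0]'

```text
t: 2.8
eef_pos: [0.5309, -0.2146, 0.1603]
tool_rot: [0.326, 0.001, 0.945, 0.001]
contact_force: [-0.1, -0.8, 0.9]
gripper_width: 0.002
```

```bash
python3 - <<'E'
from h import *
print(cur()[2]["q"].round(3),cur()[2]["joint_vel"].round(2))
print(cur()[0], cur()[1].as_matrix().round(2), (cur()[1].inv()*Rt(38)).as_rotvec(degrees=True))
for n in ["scene","wrist"]: cv2.imwrite(f"pics/d_{n}.png",read_camera(n)["pixels"])
E
```

```text
[ 1.41   0.488 -1.164  2.265  1.419  0.181  0.651] [ 0.02 -0.02  0.01  0.02  0.1   0.01 -0.22]
[ 0.53089071 -0.21459049  0.1602666 ] [[-0.79  0.    0.62]
 [ 0.    1.    0.  ]
 [-0.62  0.   -0.79]] [ 0.06873555  0.01367293 -0.13441136]
```

View pics/d_scene.png

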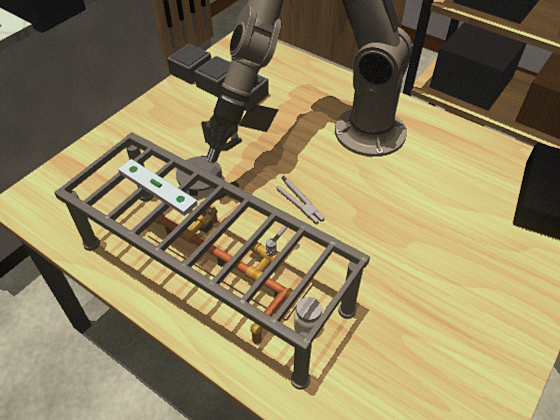

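View pics/d_wrist.png

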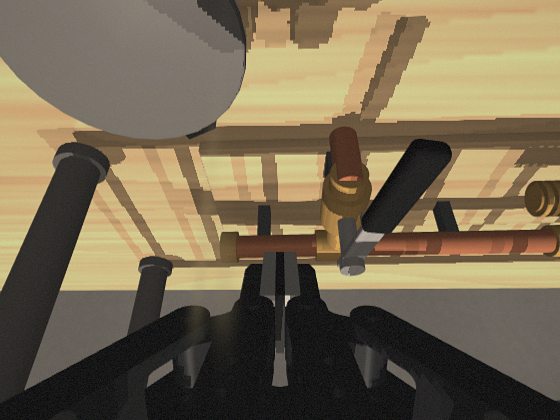

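```bash
cat >> h.py <<'E'
def push(S,th,r,half,extra=0.,tilt=38,up=.025,fh=.0145):
    u=-np.cos(th)*ex+np.sin(th)*ey; n=np.sin(th)*ex+np.cos(th)*ey
    d=half+fh*(abs(np.sin(th))+abs(np.cos(th)))+extra
    return S+r*u-d*n+up*Rt(tilt).apply([0,0,1])
def arc(S,ths,r,half,extra=0.,base=None,tilt=38):
    w=[push(S,t,r,half,extra,tilt) for t in ths]; print([x.round(3).tolist() for x in (w[0],w[-1])])
    for k in range(0,len(w),5):
        b=base if k==0 else (w[k-1],Rt(tilt))
        rows(w[k:k+5],[Rt(tilt)]*5,b)
E
python3 - <<'E'
from h import *
p=push(SS,.2,.088,.010,.012); print(p)
goto(p,Rt(38),mm=.02)
arc(SS,np.linspace(.2,1.57,21)[1:],.088,.010,base=(p,Rt(38)))
E
```

```text
[ 0.55196259 -0.18946188  0.08529973]
rows 5
"dp": [[0.23, 0.21, 0.58], [0.46, 0.42, 1.16], [0.69, 0.63, 1.74], [0.91, 0.84, 2.32], [1.14, 1.05, 2.9]]
"ang": [[-0.0, -0.0, -0.02], [-0.01, -0.0, -0.03], [-0.01, -0.01, -0.05], [-0.01, -0.01, -0.06], [-0.01, -0.01, -0.08]]
[[0.553, -0.172, 0.085], [0.618, -0.079, 0.085]]
"dp": [[-0.04, 0.7, 0.03], [-0.03, 0.92, 0.02], [-0.03, 1.16, 0.02], [-0.04, 1.39, 0.03], [-0.07, 1.63, 0.05]]
"ang": [[0.0, 0.0, 0.0], [0.0, 0.0, 0.0], [0.0, 0.0, 0.0], [0.0, 0.0, 0.0], [0.0, 0.0, 0.0]]
"dp": [[-0.04, 0.24, 0.03], [-0.09, 0.48, 0.07], [-0.16, 0.71, 0.12], [-0.24, 0.95, 0.19], [-0.34, 1.17, 0.26]]
"ang": [[0.0, 0.0, 0.0], [0.0, 0.0, 0.0], [0.0, 0.0, 0.0], [0.0, 0.0, 0.0], [0.0, 0.0, 0.0]]
"dp": [[-0.11, 0.22, 0.09], [-0.24, 0.43, 0.19], [-0.38, 0.64, 0.29], [-0.53, 0.83, 0.41], [-0.7, 1.0, 0.54]]
"ang": [[0.0, 0.0, 0.0], [0.0, 0.0, 0.0], [0.0, 0.0, 0.0], [0.0, 0.0, 0.0], [0.0, 0.0, 0.0]]
"dp": [[-0.18, 0.16, 0.14], [-0.37, 0.31, 0.29], [-0.57, 0.43, 0.44], [-0.78, 0.54, 0.61], [-0.99, 0.62, 0.78]]
"ang": [[0.0, 0.0, 0.0], [0.0, 0.0, 0.0], [0.0, 0.0, 0.0], [0.0, 0.0, 0.0], [0.0, 0.0, 0.0]]
```

Call:
jog_arm --dp '[[0.23, 0.21, 0.58], [0.46, 0.42, 1.16], [0.69, 0.63, 1.74], [0.91, 0.84, 2.32], [1.14, 1.05, 2.9]]' --angular '[[0, 0, 0], [0, 0, 0], [0, 0, 0], [0, 0, 0], [0, 0, 0]]' --claw '[0, 0, 0, 0, 0]'

```text
t: 3.4
eef_pos: [0.5521, -0.1899, 0.0848]
tool_rot: [0.326, 0.004, 0.946, 0.0]
contact_force: [0.8, 0.0, 0.6]
gripper_width: 0.0
```

Call:
jog_arm --dp '[[-0.02, 0.3, 0.02], [-0.03, 0.7, 0.02], [-0.03, 1.0, 0.02], [-0.04, 1.35, 0.03], [-0.07, 1.63, 0.05]]' --angular '[[0, 0, 0], [0, 0, 0], [0, 0, 0], [0, 0, 0], [0, 0, 0]]' --claw '[0, 0, 0, 0, 0]'

```text
t: 3.9
eef_pos: [0.5547, -0.1485, 0.0862]
tool_rot: [0.326, 0.002, 0.946, -0.001]
contact_force: [0.8, -3.3, -0.8]
gripper_width: 0.003
```

```bash
python3 - <<'E'
from h import *
print(cur()[0],cur()[2]["q"].round(3),cur()[2]["contact_force"].round(1))
r=read_camera("top");cv2.imwrite("pics/e_top.png",cv2.resize(r["pixels"][150:270,240:480],None,fx=3.3,fy=3.3)); cv2.imwrite("pics/e_w.png",read_camera("wrist")["pixels"])
E
```

```text
[ 0.55469579 -0.14849641  0.08618088] [ 1.245  0.787 -1.25   2.323  2.009  0.558  0.07 ] [ 0.8 -3.3 -0.8]
```

View pics/e_top.png

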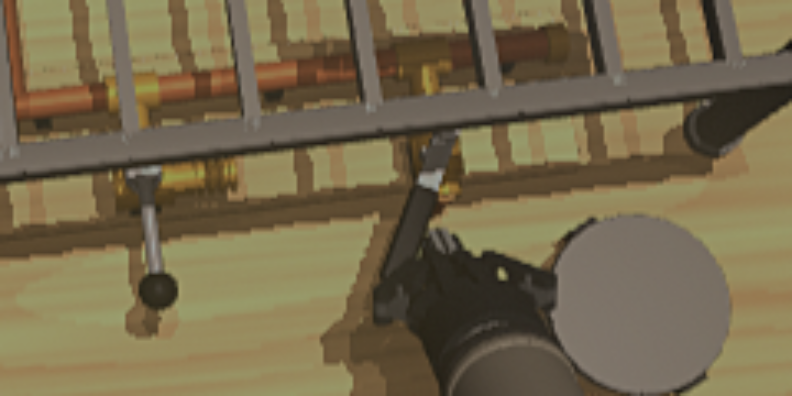

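View pics/e_w.png

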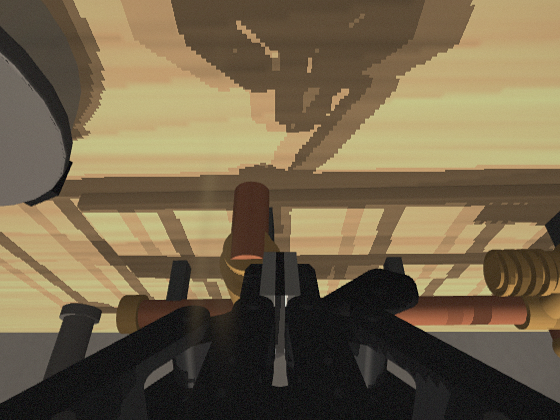

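Call:
jog_arm --dp '[[-0.04, 0.24, 0.03], [-0.09, 0.48, 0.07], [-0.16, 0.71, 0.12], [-0.24, 0.95, 0.19], [-0.34, 1.17, 0.26]]' --angular '[[0, 0, 0], [0, 0, 0], [0, 0, 0], [0, 0, 0], [0, 0, 0]]' --claw '[0, 0, 0, 0, 0]'

```text
t: 4.5
eef_pos: [0.5651, -0.1185, 0.0853]
tool_rot: [0.325, 0.002, 0.946, 0.001]
contact_force: [-0.2, -4.1, -1.3]
gripper_width: -0.0
```

Call:
jog_arm --dp '[[-0.11, 0.22, 0.09], [-0.24, 0.43, 0.19], [-0.38, 0.64, 0.29], [-0.53, 0.83, 0.41], [-0.7, 1.0, 0.54]]' --angular '[[0, 0, 0], [0, 0, 0], [0, 0, 0], [0, 0, 0], [0, 0, 0]]' --claw '[0, 0, 0, 0, 0]'

```text
t: 5.0
eef_pos: [0.5875, -0.0936, 0.0855]
tool_rot: [0.325, 0.002, 0.946, 0.0]
contact_force: [-1.8, -3.7, -2.1]
gripper_width: 0.001
```

```bash
python3 - <<'E'
from h import *
print(cur()[0],cur()[2]["q"].round(3),(cur()[1].inv()*Rt(38)).as_rotvec(degrees=True).round(1))
p=push(SS,1.2275,.088,.010); print("planned",p)
arc(SS,np.linspace(1.2275,1.57,6)[1:],.088,.010,base=(p,cur()[1]))
E
```

```text
[ 0.58746543 -0.09363307  0.08551087] [ 1.087e+00  8.200e-01 -1.261e+00  2.291e+00  1.983e+00  6.710e-01
 -2.000e-03] [-0.  -0.1 -0.2]
planned [ 0.58685052 -0.09432101  0.08529973]
[[0.593, -0.09, 0.085], [0.618, -0.079, 0.085]]
"dp": [[-0.18, 0.16, 0.14], [-0.37, 0.31, 0.29], [-0.57, 0.43, 0.44], [-0.78, 0.54, 0.61], [-0.99, 0.63, 0.77]]
"ang": [[-0.0, -0.02, -0.04], [-0.0, -0.02, -0.04], [-0.0, -0.02, -0.04], [-0.0, -0.02, -0.04], [-0.0, -0.02, -0.04]]
```

Call:
jog_arm --dp '[[-0.18, 0.16, 0.14], [-0.37, 0.31, 0.29], [-0.57, 0.43, 0.44], [-0.78, 0.54, 0.61], [-0.99, 0.63, 0.77]]' --angular '[[0, 0, 0], [0, 0, 0], [0, 0, 0], [0, 0, 0], [0, 0, 0]]' --claw '[0, 0, 0, 0, 0]'

```text
t: 5.5
eef_pos: [0.6165, -0.0781, 0.0839]
tool_rot: [0.323, 0.002, 0.946, 0.001]
contact_force: [-19.2, -3.9, -2.7]
gripper_width: -0.0
```

```bash
python3 - <<'E'
from h import *
p,R,o=cur();print(p,o["q"].round(3),o["contact_force"].round(1))
for n in ["scene","top"]:
    r=read_camera(n);im=r["pixels"]; c=im[150:270,240:480] if n=="top" else im[160:300,140:340]
    cv2.imwrite(f"pics/f_{n}.png",cv2.resize(c,None,fx=3.3 if n=="top" else 4,fy=3.3 if n=="top" else 4))
E
```

```text
[ 0.61652851 -0.07807923  0.08386438] [ 1.011  0.839 -1.24   2.234  1.95   0.694  0.013] [-19.2  -3.9  -2.7]
```

View pics/f_top.png

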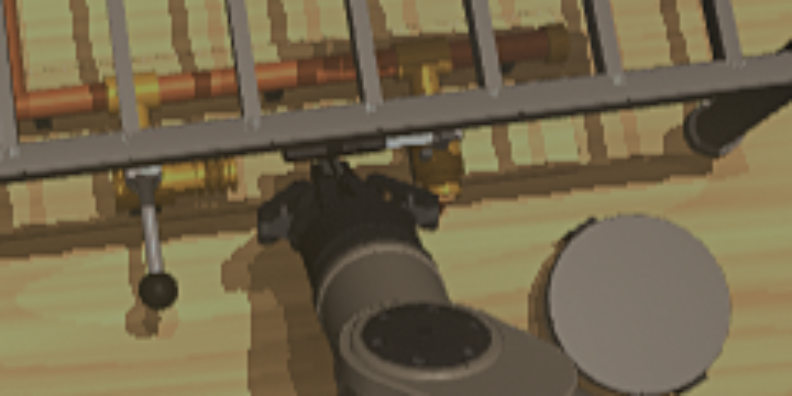

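View pics/f_scene.png

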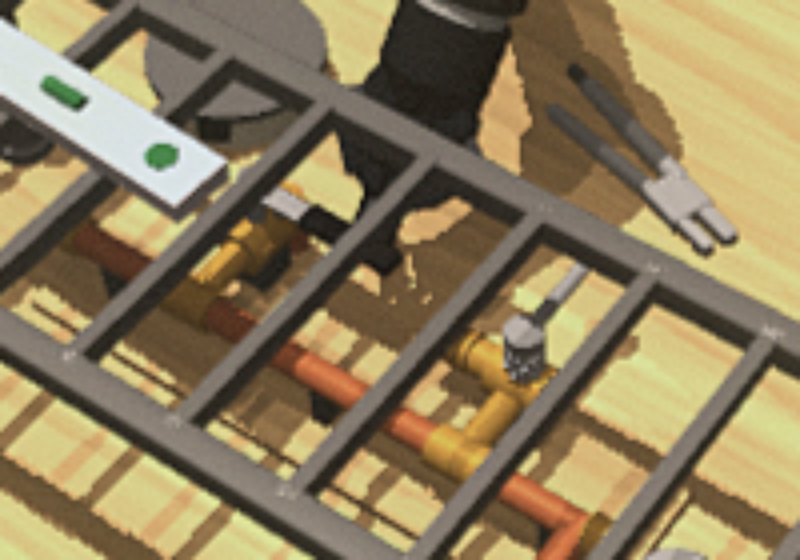

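```bash
python3 - <<'E'
from h import *
from scipy.optimize import fsolve
r=read_camera("top"); p,R,o=cur()
for u,v in [(262,235),(268,205),(437,218),(420,190),(285,240)]:
    q=(240+u/3.3,150+v/3.3)
    f=lambda s:proj(r,p+R.apply([0,s[0],-s[1]]))[0]-q
    s=fsolve(f,[.04,.05]); print((u,v),"lateral",s[0].round(4),"back",s[1].round(4), (p+R.apply([0,s[0],-s[1]])).round(3))
E
```

```text
(262, 235) lateral 0.0581 back 0.101 [ 0.555 -0.02   0.164]
(268, 205) lateral 0.0484 back 0.0559 [ 0.582 -0.029  0.128]
(437, 218) lateral -0.0601 back 0.0986 [ 0.556 -0.138  0.162]
(420, 190) lateral -0.0585 back 0.0532 [ 0.584 -0.136  0.126]
(285, 240) lateral 0.0441 back 0.1112 [ 0.548 -0.034  0.172]
```

```bash
cat >> h.py <<'E'
def bl(th,extra=0.,r=.052):
    a=26+12*min(max(th/1.571,0),1)
    return push(SB,th,r,.0055,extra,a,.020,.0145),Rt(a)
def seq(poses,base):
    for k in range(0,len(poses),5):
        c=poses[k:k+5]; c=c+[c[-1]]*(5-len(c))
        rows([a for a,_ in c],[b for _,b in c],base); base=c[-1]
def interp(a,b,n):
    d=(a[1].inv()*b[1]).as_rotvec(); return [(a[0]+(b[0]-a[0])*i/n,a[1]*Ro.from_rotvec(d*i/n)) for i in range(1,n+1)]
E
python3 - <<'E'
from h import *
p,R,o=cur(); a=(p,R); a0=a
b=(np.array([.56,-.078,.095]),Rt(38)); c=(np.array([.545,-.04,.150]),Rt(32)); e=bl(0,.015); d=(e[0]+[-.005,-.005,.055],e[1])
print(d[0],e[0])
seq(interp(a,b,4)+interp(b,c,4)+interp(c,d,4)+interp(d,e,3),a)
E
```

```text
[0.57624742 0.012544   0.14202412] [0.58124742 0.017544   0.08702412]
"dp": [[0.38, -0.0, -0.43], [0.75, -0.01, -0.87], [1.13, -0.01, -1.3], [1.5, -0.01, -1.74], [1.29, 0.37, -2.26]]
"ang": [[0.0, -0.02, -0.01], [0.0, -0.03, -0.02], [0.01, -0.05, -0.03], [0.01, -0.07, -0.04], [0.01, 0.23, -0.04]]
"dp": [[-0.21, 0.38, -0.53], [-0.41, 0.76, -1.06], [-0.62, 1.14, -1.59], [-0.82, 1.67, -1.34], [-1.03, 2.19, -1.09]]
"ang": [[0.0, 0.3, 0.0], [0.0, 0.6, 0.0], [0.0, 0.9, 0.0], [0.0, 1.2, 0.0], [0.0, 1.5, 0.0]]
"dp": [[-0.23, 0.53, 0.22], [-0.47, 1.05, 0.44], [-0.17, 1.12, 1.12], [0.13, 1.18, 1.79], [0.42, 1.25, 2.46]]
"ang": [[0.0, 0.3, 0.0], [0.0, 0.6, 0.0], [0.0, 0.6, 0.0], [0.0, 0.6, 0.0], [0.0, 0.6, 0.0]]
```

Call:
jog_arm --dp '[[0.38, 0, -0.43], [0.75, 0, -0.87], [1.13, 0, -1.3], [1.5, 0, -1.74], [1.29, 0.37, -2.26]]' --angular '[[0, 0, 0], [0, 0, 0], [0, 0, 0], [0, 0, 0], [0, 0.23, 0]]' --claw '[0, 0, 0, 0, 0]'

```text
t: 6.15
eef_pos: [0.555, -0.0699, 0.1088]
tool_rot: [0.314, 0.002, 0.95, 0.0]
contact_force: [0.1, -0.2, -1.0]
gripper_width: -0.001
```

```bash
python3 - <<'E'
from h import *
p,R,o=cur();print(p,o["q"].round(3),o["contact_force"].round(1))
r=read_camera("top");im=r["pixels"]; cv2.imwrite(f"pics/g_top.png",cv2.resize(im[150:270,240:480],None,fx=3.3,fy=3.3))
r=read_camera("scene");im=r["pixels"]; cv2.imwrite(f"pics/g_scene.png",cv2.resize(im[160:300,140:340],None,fx=4,fy=4))
E
```

```text
[ 0.55502557 -0.06994743  0.10876392] [ 1.1    0.717 -1.319  2.344  1.874  0.649 -0.015] [ 0.1 -0.2 -1. ]
```

View pics/g_top.png

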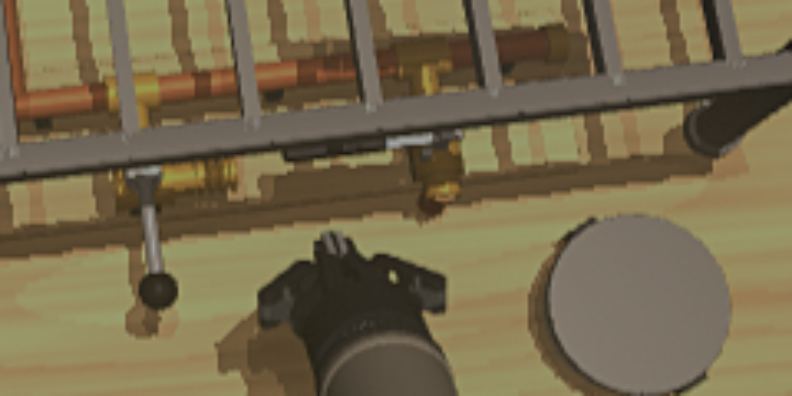

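View pics/g_scene.png

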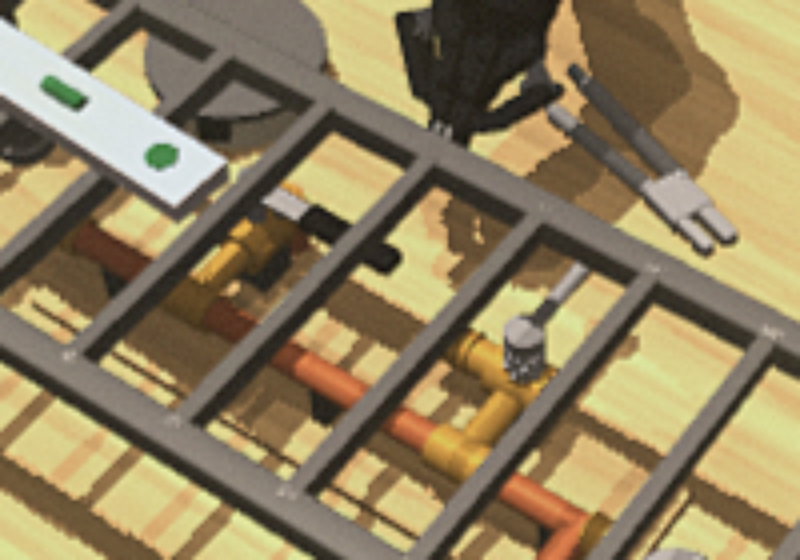

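The supply lever now lies along the shelf, with the sleeve end at zoom (395,262) in the scene view. I'll check its angle from that, then move on to the bleed lever.

```bash
python3 - <<'E'
from h import *
s=read_camera("scene")
for u,v in [(396,257),(390,268),(305,210),(270,198)]:
    P=ray(s,(140+u/4,160+v/4),.108); d=P-SS; print(P.round(3),"ang",np.arctan2(d@ex,d@ey)*-1+np.pi/2, np.linalg.norm(d[:2]))
p,R,o=cur(); a=(p,R)
c=(np.array([.545,-.04,.150]),Rt(32)); e=bl(0,.015); d=(e[0]+[-.005,-.005,.055],e[1])
seq(interp(a,c,3)+interp(c,d,4)+interp(d,e,3),a)
E
```

```text
[ 0.623 -0.045  0.108] ang 1.6025459726505913 0.12088249083557424
[ 0.632 -0.043  0.108] ang 1.526127878407408 0.12321647024261113
[ 0.627 -0.118  0.108] ang 1.6017799432336117 0.04806712007412239
[ 0.633 -0.143  0.108] ang 1.4176394700820336 0.022932256021439338
"dp": [[-0.15, 0.39, -0.52], [-0.31, 0.78, -1.03], [-0.46, 1.16, -1.55], [-0.66, 1.69, -1.3], [-0.87, 2.21, -1.05]]
"ang": [[-0.01, 0.33, -0.01], [-0.01, 0.66, -0.01], [-0.02, 1.0, -0.02], [-0.02, 1.3, -0.02], [-0.02, 1.6, -0.02]]
"dp": [[-0.23, 0.53, 0.22], [-0.47, 1.05, 0.44], [-0.17, 1.12, 1.12], [0.13, 1.18, 1.79], [0.42, 1.25, 2.46]]
"ang": [[0.0, 0.3, 0.0], [0.0, 0.6, 0.0], [0.0, 0.6, 0.0], [0.0, 0.6, 0.0], [0.0, 0.6, 0.0]]
```

Call:
jog_arm --dp '[[-0.15, 0.39, -0.52], [-0.31, 0.78, -1.03], [-0.46, 1.16, -1.55], [-0.66, 1.69, -1.3], [-0.87, 2.21, -1.05]]' --angular '[[0, 0.33, 0], [0, 0.66, 0], [0, 1.0, 0], [0, 1.3, 0], [0, 1.6, 0]]' --claw '[0, 0, 0, 0, 0]'

```text
t: 6.8
eef_pos: [0.5607, -0.0148, 0.1449]
tool_rot: [0.249, 0.002, 0.969, -0.001]
contact_force: [-0.6, -1.1, 0.1]
gripper_width: 0.001
```

Call:
jog_arm --dp '[[-0.23, 0.53, 0.22], [-0.47, 1.05, 0.44], [-0.17, 1.12, 1.12], [0.13, 1.18, 1.79], [0.42, 1.25, 2.46]]' --angular '[[0, 0.3, 0], [0, 0.6, 0], [0, 0.6, 0], [0, 0.6, 0], [0, 0.6, 0]]' --claw '[0, 0, 0, 0, 0]'

```text
t: 7.3
eef_pos: [0.5812, 0.0169, 0.0847]
tool_rot: [0.223, 0.002, 0.975, 0.0]
contact_force: [0.3, -0.5, 0.5]
gripper_width: 0.001
```

```bash
python3 - <<'E'
from h import *
p,R,o=cur();print(p,bl(0,.015)[0],o["q"].round(3),o["contact_force"].round(1),(R.inv()*Rt(26)).as_rotvec(degrees=True).round(2))
r=read_camera("top");im=r["pixels"]; cv2.imwrite(f"pics/h_top.png",cv2.resize(im[150:270,240:480],None,fx=3.3,fy=3.3))
cv2.imwrite("pics/h_w.png",read_camera("wrist")["pixels"])
b=bl(0,.015)
seq([bl(t) for t in np.linspace(0,1.52,21)],(b[0],b[1]))
E
```

```text
[0.58122526 0.01689394 0.08465623] [0.58124742 0.017544   0.08702412] [ 0.763  0.707 -1.19   2.189  1.492  0.715  0.146] [ 0.3 -0.5  0.5] [-0.03 -0.17 -0.2 ]
"dp": [[0.02, 0.6, -0.01], [0.06, 0.72, -0.03], [0.1, 0.84, -0.06], [0.14, 0.97, -0.08], [0.16, 1.11, -0.1]]
"ang": [[0.0, 0.0, 0.0], [0.0, -0.12, 0.0], [0.0, -0.23, 0.0], [0.0, -0.35, 0.0], [0.0, -0.46, 0.0]]
"dp": [[0.02, 0.15, -0.01], [0.02, 0.3, -0.02], [0.02, 0.46, -0.02], [0.01, 0.63, -0.02], [-0.02, 0.79, -0.01]]
"ang": [[0.0, -0.12, 0.0], [0.0, -0.23, 0.0], [0.0, -0.35, 0.0], [0.0, -0.46, 0.0], [0.0, -0.58, 0.0]]
"dp": [[-0.04, 0.17, 0.02], [-0.09, 0.34, 0.05], [-0.16, 0.51, 0.08], [-0.25, 0.67, 0.13], [-0.34, 0.83, 0.18]]
"ang": [[0.0, -0.12, 0.0], [0.0, -0.23, 0.0], [0.0, -0.35, 0.0], [0.0, -0.46, 0.0], [0.0, -0.58, 0.0]]
"dp": [[-0.11, 0.15, 0.07], [-0.23, 0.29, 0.14], [-0.36, 0.42, 0.23], [-0.51, 0.54, 0.32], [-0.66, 0.65, 0.42]]
"ang": [[0.0, -0.12, 0.0], [0.0, -0.23, 0.0], [0.0, -0.35, 0.0], [0.0, -0.46, 0.0], [0.0, -0.58, 0.0]]
"dp": [[-0.16, 0.09, 0.11], [-0.16, 0.09, 0.11], [-0.16, 0.09, 0.11], [-0.16, 0.09, 0.11], [-0.16, 0.09, 0.11]]
"ang": [[0.0, -0.12, 0.0], [0.0, -0.12, 0.0], [0.0, -0.12, 0.0], [0.0, -0.12, 0.0], [0.0, -0.12, 0.0]]
```

View pics/h_top.png

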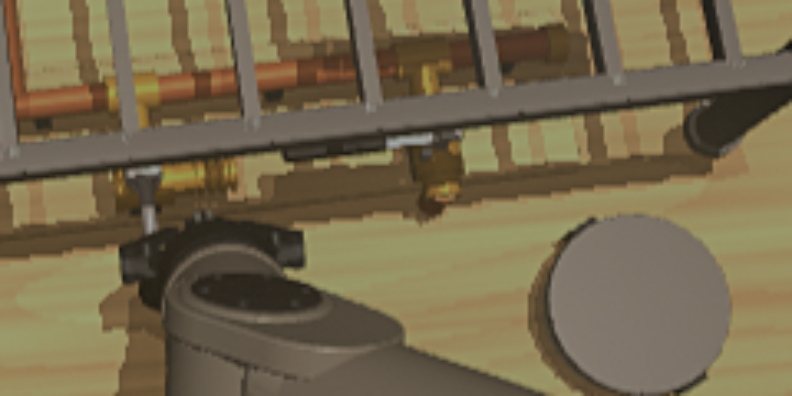

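View pics/h_w.png

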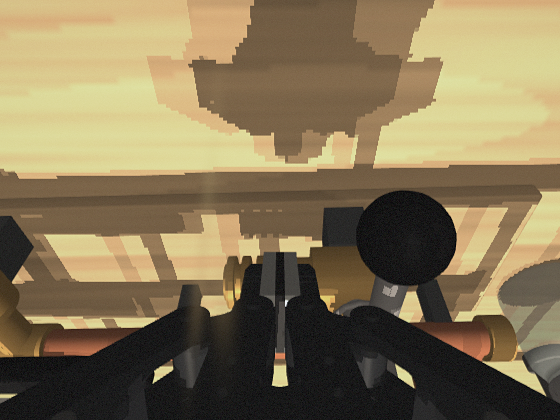

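Call:
jog_arm --dp '[[0.02, 0.4, -0.05], [0.05, 0.6, -0.08], [0.08, 0.75, -0.1], [0.12, 0.95, -0.13], [0.16, 1.11, -0.15]]' --angular '[[0, 0, 0], [0, -0.12, 0], [0, -0.23, 0], [0, -0.35, 0], [0, -0.46, 0]]' --claw '[0, 0, 0, 0, 0]'

```text
t: 7.9
eef_pos: [0.577, 0.0436, 0.0885]
tool_rot: [0.244, 0.003, 0.97, -0.001]
contact_force: [2.6, -4.3, 0.0]
gripper_width: -0.0
```

Call:
jog_arm --dp '[[0.02, 0.15, -0.01], [0.02, 0.3, -0.02], [0.02, 0.46, -0.02], [0.01, 0.63, -0.02], [-0.02, 0.79, -0.01]]' --angular '[[0, -0.12, 0], [0, -0.23, 0], [0, -0.35, 0], [0, -0.46, 0], [0, -0.58, 0]]' --claw '[0, 0, 0, 0, 0]'

```text
t: 8.4
eef_pos: [0.5766, 0.0618, 0.0881]
tool_rot: [0.268, 0.004, 0.963, -0.002]
contact_force: [2.3, -7.0, -2.5]
gripper_width: -0.001
```

```bash
python3 - <<'E'
from h import *
p,R,o=cur();print(p,bl(1.52/20*9)[0],o["q"].round(3),o["contact_force"].round(1))
r=read_camera("top");im=r["pixels"]; cv2.imwrite(f"pics/i_top.png",cv2.resize(im[150:270,240:480],None,fx=3.3,fy=3.3))
cv2.imwrite("pics/i_w.png",read_camera("wrist")["pixels"])
E
```

```text
[0.57657299 0.06180138 0.0880891 ] [0.57684063 0.06519754 0.08789718] [ 0.659  0.703 -1.196  2.25   1.686  0.774 -0.136] [ 2.3 -7.  -2.5]
```

View pics/i_w.png

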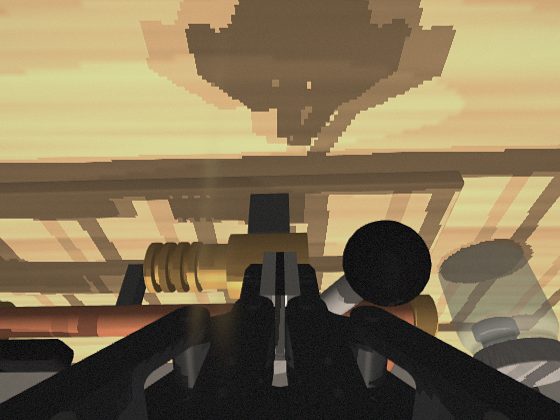

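Call:
jog_arm --dp '[[-0.04, 0.17, 0.02], [-0.09, 0.34, 0.05], [-0.16, 0.51, 0.08], [-0.25, 0.67, 0.13], [-0.34, 0.83, 0.18]]' --angular '[[0, -0.12, 0], [0, -0.23, 0], [0, -0.35, 0], [0, -0.46, 0], [0, -0.58, 0]]' --claw '[0, 0, 0, 0, 0]'

```text
t: 9.0
eef_pos: [0.5853, 0.0818, 0.0876]
tool_rot: [0.291, 0.004, 0.957, -0.003]
contact_force: [-2.8, -8.9, -2.6]
gripper_width: -0.0
```

Call:
jog_arm --dp '[[-0.11, 0.15, 0.07], [-0.23, 0.29, 0.14], [-0.36, 0.42, 0.23], [-0.51, 0.54, 0.32], [-0.66, 0.65, 0.42]]' --angular '[[0, -0.12, 0], [0, -0.23, 0], [0, -0.35, 0], [0, -0.46, 0], [0, -0.58, 0]]' --claw '[0, 0, 0, 0, 0]'

```text
t: 9.5
eef_pos: [0.6025, 0.0975, 0.0862]
tool_rot: [0.313, 0.004, 0.95, -0.003]
contact_force: [-7.5, -8.1, -5.5]
gripper_width: -0.0
```

```bash
python3 - <<'E'
from h import *
p,R,o=cur();print(p,bl(1.52/20*19)[0],o["q"].round(3),o["contact_force"].round(1))
r=read_camera("scene");im=r["pixels"]; cv2.imwrite(f"pics/j_scene.png",cv2.resize(im[160:300,180:380],None,fx=4,fy=4))
E
```

```text
[0.60254692 0.09746486 0.08623902] [0.60605859 0.10204894 0.08903358] [ 0.553  0.76  -1.177  2.242  1.853  0.874 -0.309] [-7.5 -8.1 -5.5]
```

View pics/j_scene.png

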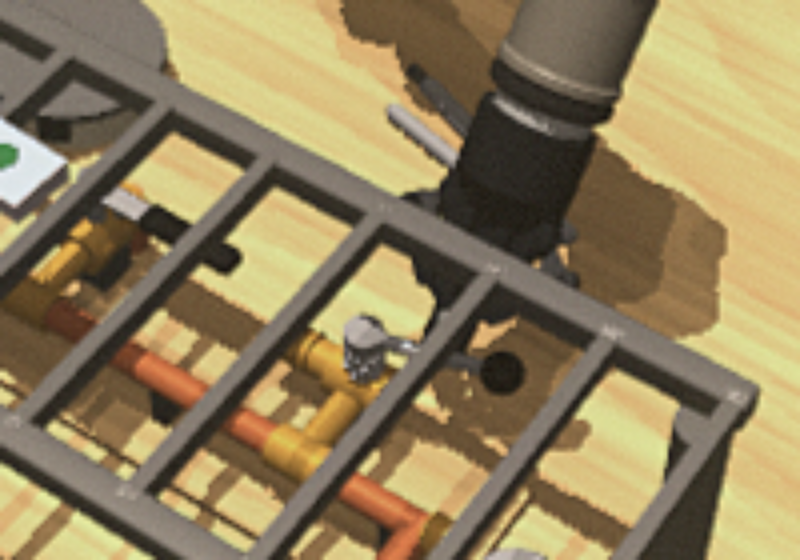

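```bash
python3 - <<'E'
from h import *
s=read_camera("scene"); P=ray(s,(180+500/4,160+373/4),.105); d=P-SB; print(P,"theta",np.arctan2(d@ey,-(d@ex)),np.hypot(*d[:2]))
b=bl(1.52/20*19); seq([bl(1.49),bl(1.53),bl(1.571),bl(1.571,-.001),bl(1.571,-.002)],b)
E
```

```text
[0.59651195 0.14178912 0.105     ] theta 1.3005397043248346 0.0918438094092073
"dp": [[-0.1, 0.05, 0.07], [-0.18, 0.1, 0.13], [-0.27, 0.14, 0.19], [-0.3, 0.14, 0.22], [-0.33, 0.14, 0.24]]
"ang": [[0.0, -0.07, 0.0], [0.0, -0.13, 0.0], [0.0, -0.19, 0.0], [0.0, -0.19, 0.0], [0.0, -0.19, 0.0]]
```

Call:
jog_arm --dp '[[-0.1, 0.05, 0.07], [-0.18, 0.1, 0.13], [-0.27, 0.14, 0.19], [-0.32, 0.14, 0.22], [-0.35, 0.14, 0.25]]' --angular '[[0, -0.07, 0], [0, -0.13, 0], [0, -0.19, 0], [0, -0.19, 0], [0, -0.19, 0]]' --claw '[0, 0, 0, 0, 0]'

```text
t: 10.1
eef_pos: [0.6119, 0.1021, 0.0857]
tool_rot: [0.319, 0.003, 0.948, -0.002]
contact_force: [-9.1, -5.4, -7.3]
gripper_width: -0.001
```

```bash
python3 - <<'E'
from h import *
p,R,o=cur();print(p,bl(1.571)[0],o["contact_force"].round(1), R.as_matrix()[:,2].round(3))
s=read_camera("scene");im=s["pixels"]; hsv=cv2.cvtColor(im,cv2.COLOR_BGR2HSV)
cv2.imwrite(f"pics/k_scene.png",cv2.resize(im[160:300,180:380],None,fx=4,fy=4))
E
```

```text
[0.61193771 0.10212452 0.08568099] [0.61436475 0.10544429 0.08923978] [-9.1 -5.4 -7.3] [ 0.605 -0.005 -0.796]
```

View pics/k_scene.png

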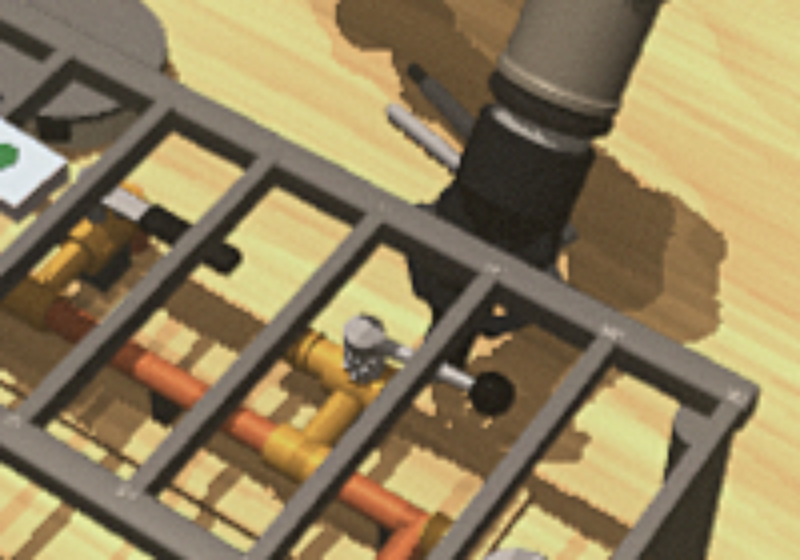

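```bash
python3 - <<'E'
from h import *
s=read_camera("scene"); P=ray(s,(180+492/4,160+394/4),.105); d=P-SB; print(P,"theta",np.arctan2(d@ey,-(d@ex)),np.hypot(*d[:2]))
p,R,o=cur(); print(R.inv().apply([.005,0,0])/.025,R.inv().apply([0,0,.003])/.025)
E
```

```text
[0.61239286 0.14666562 0.105     ] theta 1.4794955198939836 0.09332890893976706
[-0.1591916   0.00132586  0.1210631 ] [-0.07264026 -0.00016518 -0.09551631]
```

Call:
jog_arm --dp '[[-0.04, 0, 0.02], [-0.08, 0, 0.04], [-0.12, 0, 0.07], [-0.16, 0, 0.1], [-0.2, 0, 0.13]]' --angular '[[0, 0, 0], [0, 0, 0], [0, 0, 0], [0, 0, 0], [0, 0, 0]]' --claw '[0, 0, 0, 0, 0]'

```text
t: 10.7
eef_pos: [0.6166, 0.1032, 0.0856]
tool_rot: [0.318, 0.002, 0.948, -0.001]
contact_force: [-16.0, -4.3, -4.7]
gripper_width: -0.003
```

```bash
python3 - <<'E'
from h import *
p,R,o=cur();print(p,o["contact_force"].round(1), R.as_matrix()[:,2].round(3))
s=read_camera("scene");im=s["pixels"]
cv2.imwrite(f"pics/l_scene.png",cv2.resize(im[220:290,260:360],None,fx=8,fy=8))
E
```

```text
[0.61658852 0.1031677  0.0855993 ] [-16.   -4.3  -4.7] [ 0.604 -0.003 -0.797]
```

View pics/l_scene.png

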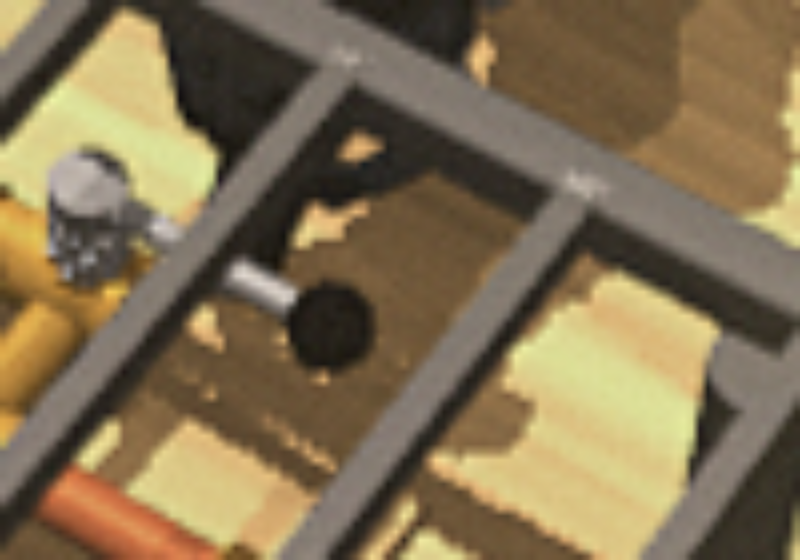

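Call:
jog_arm --dp '[[-0.02, 0, 0.01], [-0.04, 0, 0.03], [-0.05, 0, 0.04], [-0.05, 0, 0.04], [-0.05, 0, 0.04]]' --angular '[[0, 0, 0], [0, 0, 0], [0, 0, 0], [0, 0, 0], [0, 0, 0]]' --claw '[0, 0, 0, 0, 0]'

```text
t: 11.25
eef_pos: [0.6169, 0.1037, 0.0852]
tool_rot: [0.318, 0.001, 0.948, -0.001]
contact_force: [-16.4, -4.9, -4.8]
gripper_width: -0.001
```

```bash
python3 - <<'E'
from h import *
p,R,o=cur();print(p,o["contact_force"].round(1),o["q"].round(2))
s=read_camera("scene");im=s["pixels"]
g=im[220:290,260:360].max(2)
m=(g<38).astype(np.uint8)
n,l,st,c=cv2.connectedComponentsWithStats(m)
for i in range(1,n):
    if 20<st[i,4]<400: print(st[i],c[i]+[260,220])
P=ray(s,(301.25,260.5),.105); d=P-SB; print(P,"theta",np.arctan2(d@ey,-(d@ex)),np.hypot(*d[:2]))
cv2.imwrite(f"pics/m_scene.png",cv2.resize(im[220:290,260:360],None,fx=8,fy=8))
E
```

```text
[0.61690707 0.10368715 0.08519428] [-16.4  -4.9  -4.8] [ 0.54  0.78 -1.17  2.22  1.87  0.88 -0.3 ]
[22  9 10 12 29] [285.96551724 235.06896552]
[32 16 17 18 64] [299.25    244.40625]
[36 36 10 10 61] [300.6557377  260.78688525]
[0.61979771 0.14655499 0.105     ] theta 1.5588093214469578 0.0926290103289452
```

View pics/m_scene.png

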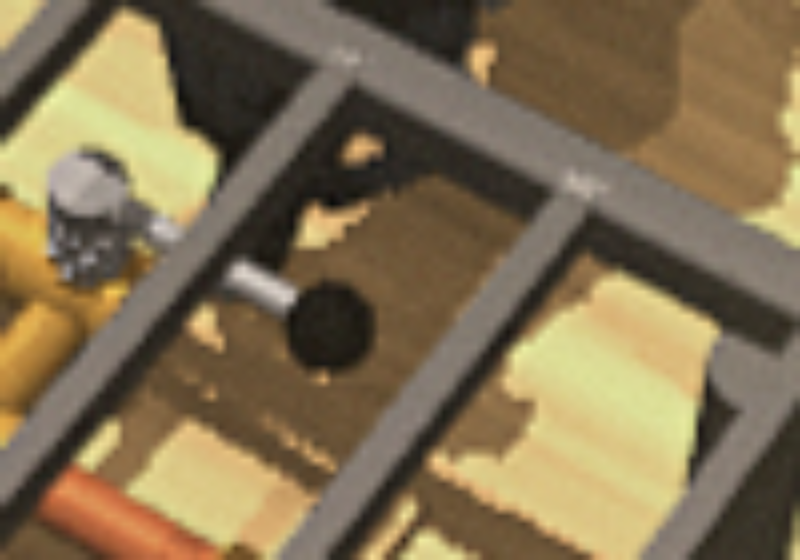

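Call:
jog_arm --dp '[[-0.03, 0, 0.02], [-0.05, 0, 0.04], [-0.05, 0, 0.04], [-0.05, 0, 0.04], [-0.05, 0, 0.04]]' --angular '[[0, 0, 0], [0, 0, 0], [0, 0, 0], [0, 0, 0], [0, 0, 0]]' --claw '[0, 0, 0, 0, 0]'

```text
t: 11.8
eef_pos: [0.6174, 0.1042, 0.0846]
tool_rot: [0.317, 0.001, 0.948, -0.0]
contact_force: [-20.1, -2.6, -4.2]
gripper_width: -0.004
```

Call:
jog_arm --dp '[[0, 0, 0], [0, 0, 0], [0, 0, 0], [0, 0, 0], [0, 0, 0]]' --angular '[[0, 0, 0], [0, 0, 0], [0, 0, 0], [0, 0, 0], [0, 0, 0]]' --claw '[0, 0, 0, 0, 0]'

```text
t: 12.3
eef_pos: [0.6175, 0.1043, 0.0847]
tool_rot: [0.317, 0.001, 0.948, -0.0]
contact_force: [-19.7, -4.5, -4.5]
gripper_width: -0.001
```

Call:
jog_arm --dp '[[0, 0, 0], [0, 0, 0], [0, 0, 0], [0, 0, 0], [0, 0, 0]]' --angular '[[0, 0, 0], [0, 0, 0], [0, 0, 0], [0, 0, 0], [0, 0, 0]]' --claw '[0, 0, 0, 0, 0]'

```text
t: 12.8
eef_pos: [0.6174, 0.1042, 0.0846]
tool_rot: [0.317, 0.001, 0.948, -0.0]
contact_force: [-19.9, -4.5, -3.7]
gripper_width: 0.004
```

```bash
python3 - <<'E'
from h import *
p,R,o=cur();print(p,o["contact_force"].round(1),o["q"].round(2))
# ease back: plan in theta with r .052, start from current measured, 22 rows
off=p-bl(1.571)[0]; print("off",off.round(4))
N=24
P=[]
for i in range(1,N+1):
    th=1.571*(1-i/N); q,Rr=bl(th); w=max(1-i/8,0)
    P.append((q+off*w,Rr))
P.append((bl(0,.006)[0],Rt(26)))
seq(P,(p,R))
E
```

```text
[0.61743951 0.10422252 0.08464765] [-19.9  -4.5  -3.7] [ 0.54  0.78 -1.16  2.21  1.87  0.87 -0.3 ]
off [ 0.0031 -0.0012 -0.0046]
"dp": [[0.14, -0.06, -0.13], [0.28, -0.13, -0.25], [0.4, -0.21, -0.37], [0.52, -0.31, -0.49], [0.64, -0.41, -0.6]]
"ang": [[-0.01, -0.11, -0.02], [-0.01, -0.01, -0.02], [-0.01, 0.09, -0.02], [-0.01, 0.19, -0.02], [-0.01, 0.29, -0.02]]
"dp": [[0.11, -0.11, -0.1], [0.2, -0.23, -0.19], [0.29, -0.36, -0.28], [0.37, -0.5, -0.33], [0.44, -0.64, -0.37]]
"ang": [[0.0, 0.1, 0.0], [0.0, 0.2, 0.0], [0.0, 0.3, 0.0], [0.0, 0.4, 0.0], [0.0, 0.5, 0.0]]
"dp": [[0.06, -0.14, -0.03], [0.11, -0.29, -0.06], [0.15, -0.44, -0.08], [0.18, -0.58, -0.1], [0.2, -0.72, -0.11]]
"ang": [[0.0, 0.1, 0.0], [0.0, 0.2, 0.0], [0.0, 0.3, 0.0], [0.0, 0.4, 0.0], [0.0, 0.5, 0.0]]
"dp": [[0.01, -0.14, -0.0], [0.01, -0.28, -0.0], [0.01, -0.41, 0.01], [-0.0, -0.54, 0.02], [-0.02, -0.66, 0.03]]
"ang": [[0.0, 0.1, 0.0], [0.0, 0.2, 0.0], [0.0, 0.3, 0.0], [0.0, 0.4, 0.0], [0.0, 0.5, 0.0]]
"dp": [[-0.03, -0.12, 0.02], [-0.06, -0.23, 0.04], [-0.09, -0.34, 0.06], [-0.13, -0.43, 0.09], [-0.14, -0.67, 0.09]]
"ang": [[0.0, 0.1, 0.0], [0.0, 0.2, 0.0], [0.0, 0.3, 0.0], [0.0, 0.4, 0.0], [0.0, 0.4, 0.0]]
```

Call:
jog_arm --dp '[[0.14, -0.06, -0.13], [0.28, -0.13, -0.25], [0.4, -0.21, -0.37], [0.52, -0.31, -0.49], [0.64, -0.41, -0.6]]' --angular '[[0, -0.1, 0], [0, 0, 0], [0, 0.1, 0], [0, 0.2, 0], [0, 0.3, 0]]' --claw '[0, 0, 0, 0, 0]'

```text
t: 13.3
eef_pos: [0.5979, 0.0948, 0.0879]
tool_rot: [0.306, 0.001, 0.952, 0.001]
contact_force: [-6.4, 0.5, -13.7]
gripper_width: -0.002
```

Call:
jog_arm --dp '[[0.11, -0.11, -0.1], [0.2, -0.23, -0.19], [0.29, -0.36, -0.28], [0.37, -0.5, -0.33], [0.44, -0.64, -0.37]]' --angular '[[0, 0.1, 0], [0, 0.2, 0], [0, 0.3, 0], [0, 0.4, 0], [0, 0.5, 0]]' --claw '[0, 0, 0, 0, 0]'

```text
t: 13.8
eef_pos: [0.5859, 0.0793, 0.0913]
tool_rot: [0.288, 0.001, 0.958, 0.001]
contact_force: [-6.6, -1.0, -1.8]
gripper_width: -0.003
```

Call:
jog_arm --dp '[[0.06, -0.14, -0.03], [0.11, -0.29, -0.06], [0.15, -0.44, -0.08], [0.18, -0.58, -0.1], [0.2, -0.72, -0.11]]' --angular '[[0, 0.1, 0], [0, 0.2, 0], [0, 0.3, 0], [0, 0.4, 0], [0, 0.5, 0]]' --claw '[0, 0, 0, 0, 0]'

```text
t: 14.3
eef_pos: [0.5823, 0.0607, 0.0921]
tool_rot: [0.269, 0.002, 0.963, 0.0]
contact_force: [-4.8, -2.0, 0.1]
gripper_width: 0.002
```

Call:
jog_arm --dp '[[0.01, -0.14, 0], [0.01, -0.28, 0], [0.01, -0.41, 0.01], [0, -0.54, 0.02], [-0.02, -0.66, 0.03]]' --angular '[[0, 0.1, 0], [0, 0.2, 0], [0, 0.3, 0], [0, 0.4, 0], [0, 0.5, 0]]' --claw '[0, 0, 0, 0, 0]'

```text
t: 14.8
eef_pos: [0.5847, 0.0444, 0.0921]
tool_rot: [0.248, 0.002, 0.969, 0.001]
contact_force: [-2.5, -1.6, 1.2]
gripper_width: 0.001
```

```bash
python3 - <<'E'
from h import *
p,R,o=cur();print(p,bl(1.571/6)[0],o["contact_force"].round(1),o["q"].round(2))
cv2.imwrite("pics/n_w.png",read_camera("wrist")["pixels"])
E
```

```text
[0.58466988 0.0444162  0.09209672] [0.57689324 0.04341893 0.08734105] [-2.5 -1.6  1.2] [ 0.7   0.69 -1.19  2.21  1.58  0.73  0.01]
```

View pics/n_w.png

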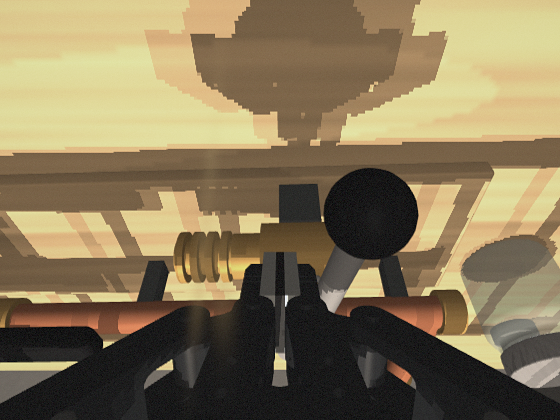

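Call:
jog_arm --dp '[[0.03, -0.12, 0], [0.06, -0.24, 0], [0.09, -0.36, 0], [0.12, -0.47, 0], [0.14, -0.58, 0]]' --angular '[[0, 0.1, 0], [0, 0.2, 0], [0, 0.3, 0], [0, 0.4, 0], [0, 0.5, 0]]' --claw '[0, 0, 0, 0, 0]'

```text
t: 15.35
eef_pos: [0.5809, 0.0304, 0.0901]
tool_rot: [0.227, 0.001, 0.974, 0.001]
contact_force: [0.4, 0.2, 0.4]
gripper_width: 0.004
```

```bash
python3 - <<'E'
from h import *
p,R,o=cur();print(p,bl(0)[0],o["contact_force"].round(1))
cv2.imwrite("pics/o_w.png",read_camera("wrist")["pixels"])
E
```

```text
[0.58092459 0.03042895 0.09010708] [0.58082742 0.032544   0.08702412] [0.4 0.2 0.4]
```

View pics/o_w.png

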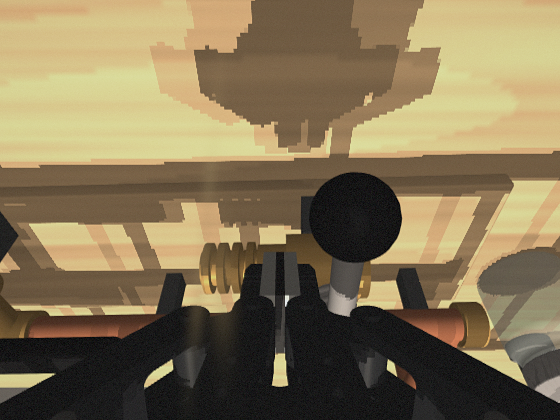

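Call:
jog_arm --dp '[[0, -0.4, 0], [0, -0.9, 0], [0, -1.5, 0], [0, -2.2, 0], [0.2, -2.8, -0.4]]' --angular '[[0, 0, 0], [0, 0, 0], [0, 0, 0], [0, 0, 0], [0, 0, 0]]' --claw '[0, 0, 0, 0, 0]'

```text
t: 15.9
eef_pos: [0.572, -0.042, 0.0962]
tool_rot: [0.227, 0.003, 0.974, 0.0]
contact_force: [0.1, 0.4, 0.5]
gripper_width: 0.002
```

Call:
jog_arm --dp '[[0.6, -0.2, -1], [1.2, -0.4, -2], [1.8, -0.6, -3], [2.4, -0.8, -4], [2.8, -0.9, -4.6]]' --angular '[[0, 0, 0], [0, 0, 0], [0, 0, 0], [0, 0, 0], [0, 0, 0]]' --claw '[0, 0, 0, 0, 0]'

```text
t: 16.4
eef_pos: [0.4567, -0.0634, 0.1688]
tool_rot: [0.227, 0.002, 0.974, -0.0]
contact_force: [-2.3, 0.0, 0.2]
gripper_width: -0.002
```

Call:
jog_arm --dp '[[0, 0, 0], [0, 0, 0], [0, 0, 0], [0, 0, 0], [0, 0, 0]]' --angular '[[0, 0, 0], [0, 0, 0], [0, 0, 0], [0, 0, 0], [0, 0, 0]]' --claw '[0, 0, 0, 0, 0]'

```text
t: 16.9
eef_pos: [0.4586, -0.0614, 0.1686]
tool_rot: [0.227, 0.001, 0.974, 0.002]
contact_force: [-0.2, 0.3, -0.0]
gripper_width: -0.002
```

```bash
python3 - <<'E'
from h import *
p,R,o=cur();print(o["t"],p,o["contact_force"].round(1))
cv2.imwrite("pics/p_top.png",read_camera("top")["pixels"]); im=read_camera("scene")["pixels"]
cv2.imwrite("pics/p_scene.png",cv2.resize(im[150:310,130:350],None,fx=3.6,fy=3.6))
E
```

```text
16.9 [ 0.45863318 -0.06137059  0.16858971] [-0.2  0.3 -0. ]
```

View pics/p_top.png

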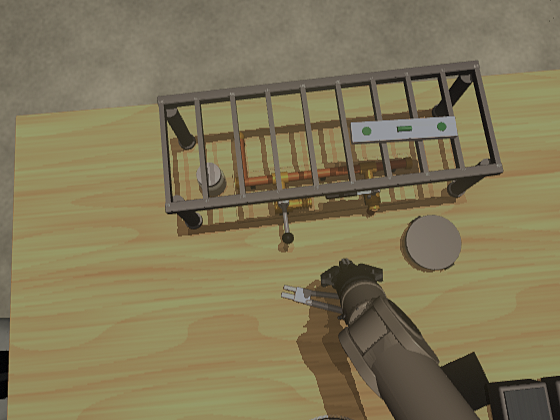

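View pics/p_scene.png

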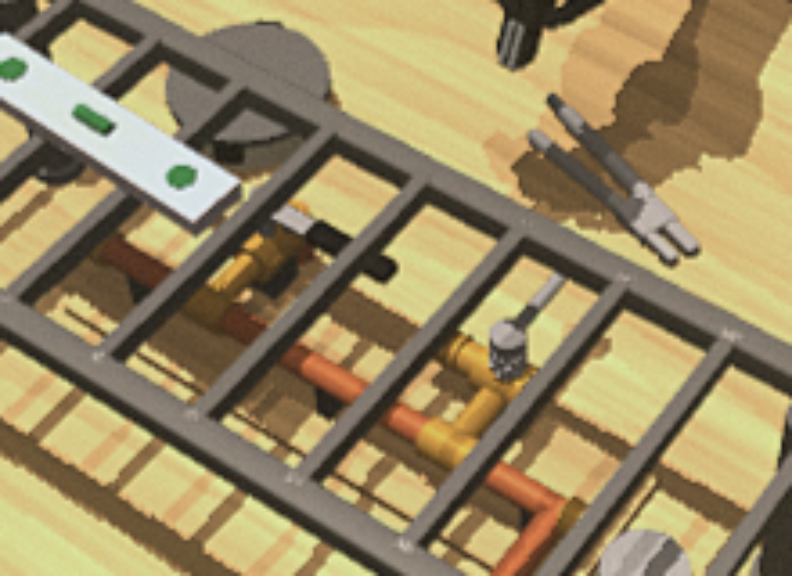

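The bleed ball is back at (288,238), its starting pixel. The supply lever lies along the shelf, and the bystanders appear where they were. The arm is touching nothing.

```bash
python3 -c "
from station import *
print(hand_in())"
```

```text
the job is handed in; nothing more can be done
None
```

The air is shut off and the line is bled, and the job is handed in; the arm finished at about 17 s of the 66 s allowed.

- **Supply lever:** I pushed it clockwise with closed, leaned fingers until the force rose to about 19 N at the end stop. After I backed away, it measured about 1.56 rad in the scene camera and hadn't moved.
- **Bleed lever:** Only then did I push it to its stop. It measured about 1.56 rad there, the ball stopped moving, and the force climbed to 16–20 N. I held it for about 2.1 s, then eased it back over about 2.5 s. The force readings between moves showed the spring still pressing on the fingers until it was nearly closed. At the closed position the force had dropped to zero and the ball was back at its starting pixel.
- **Last checks:** The jar, organizer, pliers and level appeared unmoved in the last pictures, though I compared these by eye only. The contact force on the tool was about zero.
- **Deviations:** On the push, the fingers lagged my plan by 3–5 mm, so I needed two extra small pushes to reach the bleed stop. On the way back, they ran about 8 mm closer to the stem than planned, with no ill effect seen.

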